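# Vent the clamp and hold the index pin out

### The job

Vent the fixture's air clamp by pressing the red bleed plunger right down to its stop for a moment and letting it come back up; then pull the black knob of the sprung index pin all the way up against its stop, clear of its hole in the plate, and keep holding it there so that the plate can be turned. Finish while still holding the knob fully up, and leave the loose things on the bench where they are.

Things in the scene. Friction and masses are not known exactly. Their poses are not given: they have to be found in the camera images.
- fixture: Green bench fixture, fixed, 280 (x) x 220 (y) x 30 mm base plate; origin under the centre of the base, on the bench; z up, its -x end is the index pin end. On it: a dark 12-hole dividing plate (176 mm across, top 52 mm up, centred 20 mm towards +x) with an aluminium casting on it (94 mm across, top 90 mm up), a blue air clamp (highest point 117 mm, at x +122, y +60 mm), and an aluminium bracket (top 86 mm up, 45 mm wide) that carries the index pin at x -55, y 0.
- index_knob (a point): Mid-height centre of the black index pin knob: round, 30 mm diameter, 32 mm tall, flat top with orange disc, vertical axis; 118 mm above the bench when seated. Site lies on the axis, 16 mm below the knob's flat top and 16 mm above its underside; the underside is 10 mm above the brass barrel collar (20 mm across, top 92 mm up) and 16 mm above the bracket. Moves with the pin; nothing else stands higher than the knob's underside within 100 mm of it.
- index_pin (a joint): Lift of the sprung index pin, m: 0 = seated in the plate, 0.020 = pulled fully up against its stop. Slides straight up. Spring pulls it back: about 6 N at the seat, 12 N fully up (plus 0.8 N weight). It does not latch: let go and it snaps back. A yellow band shows under the knob when it is up.
- seat_hole (a point): Mouth of the seat hole in the dividing plate, on the pin axis, 52 mm above the bench.
- pin_foot (a point): Lower end of the 10 mm index pin, on its axis; seated it is 10 mm below the mouth of the seat hole, fully up 10 mm above it.
- valve: Bleed valve of the air clamp, fixed: aluminium block 85 (x) x 70 (y) x 55 mm, dark collar on top (38 mm across, top 73 mm up), black gauge on its +x face, brass stubs on both y sides. Origin under the block's centre on the bench, z up.
- bleed_head (a point): Top centre of the red round bleed plunger head, 42 mm diameter, 103 mm above the bench when up. Moves with the plunger.
- bleed_plunger (a joint): How far the bleed plunger is pressed, m: 0 = up, 0.010 = down on its stop. Moves straight down; spring about 4 N at the top, 9 N at the stop; springs back up by itself when let go.
- bearing: Loose steel ring, 56 mm across, 16 mm tall, lying on the bench in front of the valve (bystander); origin centre of underside.
- bolt: Loose brass bolt standing on its head on the fixture's base plate, 24 mm across, 42 mm tall (bystander); origin centre of underside.
- hammer: Loose hammer lying on the left of the bench (bystander); origin under its handle line.
- wrench: Loose wrench lying on the right of the bench (bystander); origin under its handle line.
- spray_can: Loose blue can standing at the back, 60 mm across, 120 mm tall (bystander); origin centre of underside.
- gear: Loose dark steel gear blank lying in front of the robot, 72 mm across, 34 mm tall (bystander); origin centre of underside.
There are look-alikes about, which are no part of the job. Of the things shaped like the valve, the aluminium one is meant.

How it is judged:
By the outcome, as a careful person would: the job done as asked, in the order asked, and still so for the second after the job is handed in, while the arm keeps its last pose, push and grip.
It also fails if it takes over 48 s, if anything falls off the work surface, if the arm or the gripper's body presses on something with over 40 N, if the wrist force passes 120 N, or if a joint passes its speed limit or range.

### The arm

A 7-joint arm with a two-finger parallel gripper is mounted at the origin on the work surface. World frame = base frame: x ahead of the robot, y to its left, z up, the work surface at z = 0. Lengths are in m, angles in rad, forces in N, time in s.
With the tool pointing down it reaches from about 0.425 to 0.875 m from the base axis. Payload 4.7 kg.
Tool frame: the origin (TCP) lies on the centre line of the jaws, within the pads' length; the fingertips stand 14 mm ahead of it and the grasp point (between the pads) lies 5 mm behind it; z points along the fingers, y is the direction in which the jaws open and shut (so a half turn about z gives the same grasp; the last joint's range is limited). The gripper opens to 87 mm and grips with 3 to 60 N. Pads are 19 mm wide; open, the fingers measure 117 mm over their backs; the gripper's body (75 mm by 190 mm) begins 51 mm behind the grasp point.
Start: joints at [1.315, 0.321, -0.07, 1.45, 0.023, 1.371, -0.057], TCP at [0.173, -0.627, 0.237] pointing down, gripper open.
Joint ranges: [-2.86, 2.86], [-0.3, 2.09], [-1.38, 1.24], [0.06, 2.45], [-1.56, 4.7], [0.09, 2.05], [-2.69, 2.69]. Speed limits (rad/s): [2.57, 2.57, 3.14, 3.14, 3.14, 3.14, 3.14].

### API

Orientations are given as a rotation vector (axis times angle).
In Python, from bench import ctrl, optics, models gives the robot as it stands. The module is installed in compiled form; this text tells all that it offers.
- The arm moves only by the tool arm_command, never from a script. Its argument "motion" is a list of rows, each a list of 3 entries, a list of its own where there are three numbers: the shift along the tool's x, y, z in mm, then the turn, a rotation vector about the tool's x, y, z in degrees, then the closure, from 0 (fully open) to 1 (shut). In form: [[[x, y, z], [ax, ay, az], claw], ...]. A call has 1 to 8 rows; each row shifts and turns the commanded pose from where the row before left it, along the tool's axes as they then stand; what a row does not reach is not made up. A row lasts 1/12 s, in which the tool goes at most 41.7 mm and 7.16 degrees, less where a joint would pass 70% of its speed; a pose out of reach is approached as far as the arm can. A call with a gripper value outside its range is refused whole. The fingers move at their own pace and stop on an object; "force" is the grip in N (left out, the last holds). Time passes only in rows, so rows that do not move let the fingers close. It gives the time, the measured TCP pose, the force and the opening at its end, in the units of the state.
- ctrl.get_state(): the state, without advancing time (a new reading comes with each control period).
- optics.get_image(name): name is "side" or "top" or "wrist"; returns (picture, depth): 384x512x3 uint8, blue, green, red; 384x512 float32, m along the optical axis (not along the pixel's ray), 0 where there is no reading.
- optics.camera_model(name): a dict with "fovy" (degrees; the focal length in pixels is half the picture's height over the tangent of half this angle, whatever the lens; pixels are square), "cx", "cy" (the principal point, pixels), "rvec" (rotation vector, rad) and "tvec" (3), from world to camera coordinates, as OpenCV has them; the wrist camera has in their place "mount" (4x4, takes a point from camera to tool coordinates, whose origin is the TCP and whose axes are the flange's). Camera axes: x right, y down, z forward; pixel columns grow to the right and rows downward; lengths in m; the calibration is good to about 2 mm. A picture is of the moment at which its call begins: read the wrist's pose just before it. camera_model takes no time and is no camera call.
- ctrl.close_job(): hands the job in, once; it reports no verdict.
Trained networks look in the newest picture that a camera, given by its name, has taken for a name from the list of things; names that differ only in an ending like _2 or _b are one class to them, and where a whole thing is asked for, a point or a joint stands for the part that bears it (a point fixed in the world has none). Each returns a list of dicts, best first, with "conf" (0 to 1); they miss things now and then, are a little off and sometimes report something else, mostly with a low value. They report only what shows in the picture. A call takes as long as a camera call. They do not tell look-alikes from the thing itself.
- models.search_frame(camera, target): "location" ([x, y, z] in m, in the coordinates of the camera as it stood for that picture, good to about 4 mm: the middle of the surface that is visible of it).
- models.silhouettes(camera, target): "pixels" (384x512 bool, what is visible of it).
The state is a dict: "time": time; "joint_positions": joint angles; "qd": joint speeds; "joint_torque": joint torques, N m; "position": TCP position; "tool_rot": TCP orientation; "ft_force": force on the tool from outside, world axes, zero at the start; "torque": the same for the moment, N m; "grip_width": opening from 0.0 (shut) to 1.0 (fully open).
Only numpy, scipy, OpenCV 4.12 (cv2) and the standard library are available. Lean on these libraries where they do the work, as an engineer would, in place of code of your own. Each camera call takes 0.05 s, during which the arm holds its last target.

## Working session

There is one attempt and no reset: what is moved stays moved. The work goes in short steps, Python scripts to look and compute and a tool call to move; the robot and the scene stay as the last step left them, time stands still between calls to the robot, and variables do not carry over. Pictures are saved under pics/ and viewed, and the job is handed in when it is done.

Besides the shell and the picture viewer there is one more tool, called after ">>>" as name(argument=value, ...) on one line, values as JSON. arm_command: Moves the arm, as the interface text tells. Its arguments: {"type":"object","properties":{"motion":{"type":"array","items":{"type":"array"}},"force":{"type":"number"}},"required":["motion"]}

```bash
mkdir -p pics; cat > h.py <<'E'
import numpy as np, cv2
from scipy.spatial.transform import Rotation as R
from bench import ctrl, optics, models
def T_wc(name, st=None):
    m=optics.camera_model(name)
    if 'mount' in m:
        st=st or ctrl.get_state()
        T=np.eye(4);T[:3,:3]=R.from_rotvec(st['tool_rot']).as_matrix();T[:3,3]=st['position']
        return T@np.array(m['mount'])
    E=np.eye(4);E[:3,:3]=R.from_rotvec(np.ravel(m['rvec'])).as_matrix();E[:3,3]=np.ravel(m['tvec'])
    return np.linalg.inv(E)
def f(name): 
    m=optics.camera_model(name); return 192/np.tan(np.radians(m['fovy'])/2),m['cx'],m['cy']
def cloud(name,d,T):
    F,cx,cy=f(name); v,u=np.mgrid[0:384,0:512]
    P=np.stack([(u-cx)/F*d,(v-cy)/F*d,d],-1)
    return P@T[:3,:3].T+T[:3,3]
def proj(name,p,T):
    F,cx,cy=f(name); q=(np.array(p)-T[:3,3])@T[:3,:3]
    return q[0]/q[2]*F+cx,q[1]/q[2]*F+cy
E
python3 - <<'E'
from h import *
print(ctrl.get_state())
for n in ['side','top']:
    print(optics.camera_model(n))
    im,d=optics.get_image(n); cv2.imwrite(f'pics/{n}0.png',im); np.save(f'{n}0.npy',d)
    T=T_wc(n)
    for t in ['index_knob','bleed_head','valve','fixture']:
        for r in models.search_frame(n,t)[:4]:
            p=T[:3,:3]@np.array(r['location'])+T[:3,3]
            print(n,t,round(r['conf'],2),p.round(3),np.round(proj(n,p,T)))
E
```

```text
{'time': 0.0, 'joint_positions': array([ 1.3151233 ,  0.32182969, -0.07006438,  1.45166405,  0.02258707,
        1.37080422, -0.05689705]), 'qd': array([ 0.00154426, -0.0015666 ,  0.00251389,  0.00199286,  0.00098419,
        0.00029661,  0.00042968]), 'joint_torque': array([-5.15162956e-04, -4.91284740e+01, -4.04338818e-01, -3.12529600e+01,
       -6.37514004e-02,  4.35996673e-02,  1.70881508e-04]), 'position': array([ 0.17303828, -0.62599892,  0.23546248]), 'tool_rot': array([-3.11118420e+00, -4.22238624e-01,  5.47794194e-04]), 'ft_force': array([ 0.48167073,  0.09582108, -0.23962567]), 'torque': array([-0.05852912, -0.01058389,  0.001186  ]), 'grip_width': 0.9994336299560189}
{'fovy': 48.354365605775996, 'cx': 254.65633350364425, 'cy': 194.1970372779791, 'rvec': array([ 2.0909568 , -0.10957501,  0.04721359]), 'tvec': array([-0.5852319 ,  0.12092291,  1.30161907])}
side index_knob 0.65 [ 0.561 -0.23   0.128] [252. 230.]
side bleed_head 0.59 [0.72  0.203 0.1  ] [286. 163.]
side bleed_head 0.52 [0.595 0.014 0.101] [256. 192.]
side valve 0.87 [ 0.604 -0.007  0.052] [260. 208.]
side va
[... 230 characters left out ...]
 [253. 232.]
{'fovy': 57.75095360178201, 'cx': 255.62903993215906, 'cy': 200.36375848972577, 'rvec': array([ 2.08575008, -2.1267597 ,  0.22925471]), 'tvec': array([0.01319678, 0.61341973, 1.30083116])}
top bleed_head 0.59 [0.597 0.018 0.099] [251. 203.]
top bleed_head 0.47 [0.449 0.3   0.105] [176. 243.]
top bleed_head 0.46 [0.719 0.209 0.099] [202. 173.]
top bleed_head 0.23 [0.463 0.535 0.024] [121. 243.]
top valve 0.93 [0.712 0.209 0.052] [204. 178.]
top valve 0.78 [0.594 0.016 0.055] [252. 206.]
top valve 0.71 [0.548 0.166 0.051] [214. 218.]
top valve 0.63 [0.445 0.299 0.055] [179. 245.]
top fixture 0.7 [ 0.607 -0.215  0.033] [309. 203.]
top fixture 0.55 [ 0.393 -0.004  0.021] [258. 258.]
```

View pics/side0.png

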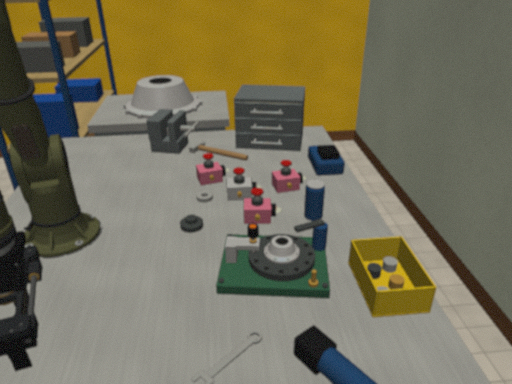

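View pics/top0.png

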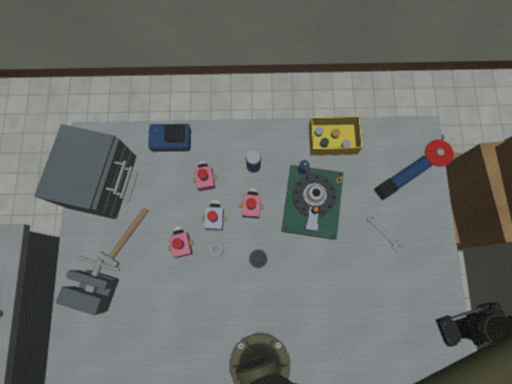

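```bash
python3 - <<'E'
import cv2,numpy as np
a=cv2.imread('pics/top0.png')[140:290,140:360];b=cv2.imread('pics/side0.png')[130:300,170:340]
cv2.imwrite('pics/crop_top.png',cv2.resize(a,None,fx=3.6,fy=3.6,interpolation=2))
cv2.imwrite('pics/crop_side.png',cv2.resize(b,None,fx=3.5,fy=3.5,interpolation=2))
E
```

```text
(no output)
```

View pics/crop_top.png

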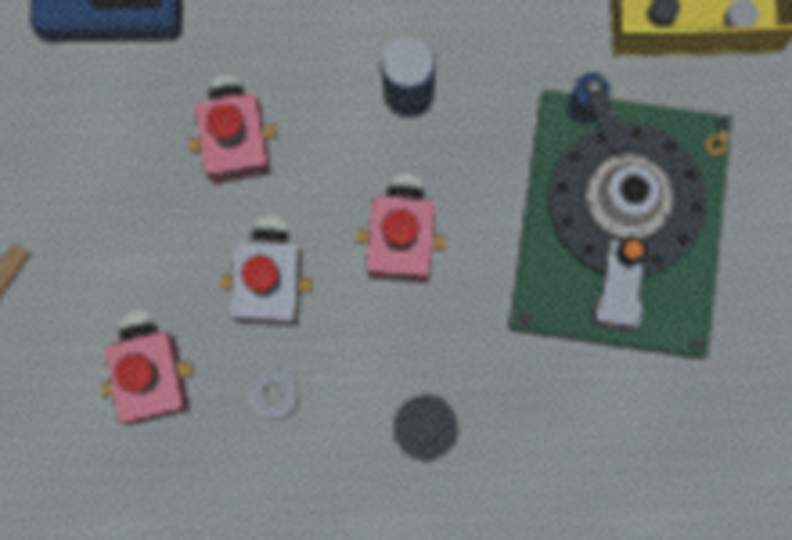

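View pics/crop_side.png

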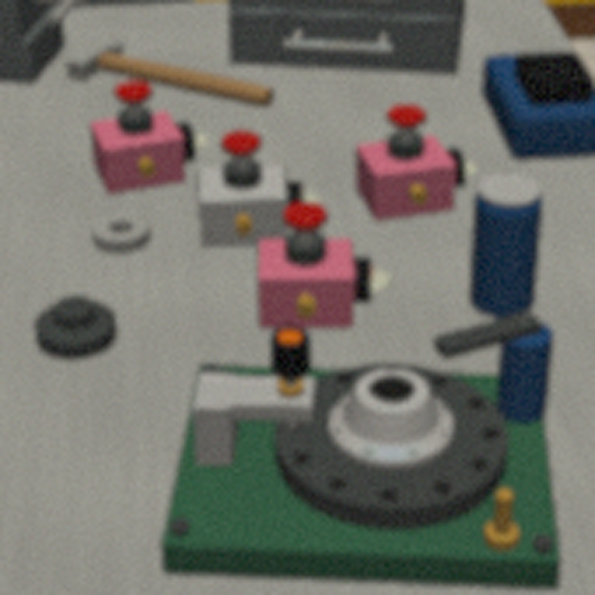

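The candidates shaped like the valve, in top-picture pixels, are pink (204,176), pink (252,203), pink (179,243) and aluminium (213,216). Only the aluminium one, at crop pixel (262,275) with a red head and grey block, fits. The knob is at about top (316,209) and side (252,230), with its orange disc. Now I'll get precise positions.

```bash
python3 - <<'E'
from h import *
for n in ['top','side']:
    im=cv2.imread(f'pics/{n}0.png');d=np.load(f'{n}0.npy');T=T_wc(n);P=cloud(n,d,T)
    hsv=cv2.cvtColor(im,cv2.COLOR_BGR2HSV);z=P[...,2]
    red=((hsv[...,0]<6)|(hsv[...,0]>174))&(hsv[...,1]>180)&(z>.07)&(z<.13)
    org=(hsv[...,0]>=6)&(hsv[...,0]<20)&(hsv[...,1]>150)&(z>.11)&(z<.15)
    for nm,m in [('red',red),('org',org)]:
        k,l,s,c=cv2.connectedComponentsWithStats(m.astype(np.uint8))
        for i in range(1,k):
            if s[i,4]>=5:
                q=P[l==i]; print(n,nm,s[i,4],c[i].round(1),np.median(q,0).round(4),((q.min(0)+q.max(0))/2).round(4))
    F,cx,cy=f(n)
    # red head centre via ray/plane z=.103 ; org z=.134
    def ray(u,v,h):
        dd=T[:3,:3]@np.array([(u-cx)/F,(v-cy)/F,1]);return T[:3,3]+dd*(h-T[2,3])/dd[2]
    for nm,m,h in [('red',red,.101),('org',org,.134)]:
        k,l,s,c=cv2.connectedComponentsWithStats(m.astype(np.uint8))
        for i in range(1,k):
            if s[i,4]>=5: print(n,nm,'ray',ray(*c[i],h).round(4))
print(optics.camera_model('wrist'))
T=np.eye(3);st=ctrl.get_state();print(R.from_rotvec(st['tool_rot']).as_matrix().round(3))
E
```

```text
top org 16 [315.5 208.5] [ 0.564  -0.22    0.1322] [ 0.5637 -0.22    0.1329]
top org ray [ 0.5634 -0.2202  0.134 ]
side red 28 [207.6 155.7] [0.4493 0.2917 0.1015] [0.4476 0.2933 0.102 ]
side red 32 [285.7 162.8] [0.7162 0.1996 0.1014] [0.7165 0.2021 0.1012]
side red 34 [238.3 170.5] [0.55   0.1607 0.102 ] [0.5495 0.1648 0.1004]
side red 53 [256.5 191.2] [0.596  0.0142 0.102 ] [0.5962 0.0156 0.1015]
side org 36 [252.5 226. ] [ 0.5625 -0.2199  0.134 ] [ 0.5624 -0.2198  0.1334]
side red ray [0.448 0.294 0.101]
side red ray [0.7171 0.2019 0.101 ]
side red ray [0.5502 0.1627 0.101 ]
side red ray [0.5964 0.0154 0.101 ]
side org ray [ 0.5625 -0.2203  0.134 ]
{'fovy': 69.91934381080762, 'cx': 252.0930429958257, 'cy': 189.1849143846873, 'mount': array([[ 2.35613359e-04, -9.62038312e-01, -2.72914330e-01,
         7.41860617e-02],
       [ 9.99999196e-01, -1.13411110e-04,  1.26310334e-03,
        -6.07693507e-04],
       [-1.24610532e-03, -2.72914408e-01,  9.62037511e-01,
        -1.48013014e-01],
       [ 0.00000000e+00,  0.00000000e+00,  0.00000000e+00,
         1.00000000e+00]])}
[[ 0.964  0.267 -0.   ]
 [ 0.267 -0.964 -0.   ]
 [-0.     0.    -1.   ]]
```

>>> arm_command(motion=[[[33,-19,0],[0,0,0],1],[[33,-19,0],[0,0,0],1],[[33,-19,0],[0,0,0],1],[[33,-19,0],[0,0,0],1],[[33,-19,0],[0,0,0],1],[[33,-19,0],[0,0,0],1],[[33,-19,0],[0,0,0],1],[[33,-19,0],[0,0,0],1]], force=20)

```text
time: 1.17
position: [0.3882, -0.4082, 0.2369]
tool_rot: [3.112, 0.422, 0.0]
ft_force: [-0.0, -1.1, 0.2]
grip_width: 0.479
```

>>> arm_command(motion=[[[32,-22,0],[0,0,0],1],[[32,-22,0],[0,0,0],1],[[32,-22,0],[0,0,0],1],[[32,-22,0],[0,0,0],1],[[10,-38,0],[0,0,0],1],[[10,-38,0],[0,0,0],1],[[10,-38,0],[0,0,0],1],[[0,0,0],[0,0,0],1]])

```text
time: 1.83
position: [0.4868, -0.163, 0.2372]
tool_rot: [-3.107, -0.441, -0.002]
ft_force: [0.4, 1.3, 0.4]
grip_width: 0.011
```

>>> arm_command(motion=[[[19,-36,0],[0,0,0],1],[[19,-36,0],[0,0,0],1],[[19,-36,0],[0,0,0],1],[[19,-36,0],[0,0,0],1],[[19,-36,0],[0,0,0],1],[[19,-36,0],[0,0,0],1],[[19,-36,0],[0,0,0],1],[[19,-36,0],[0,0,0],1]])

```text
time: 2.5
position: [0.5557, 0.1467, 0.2369]
tool_rot: [3.113, 0.421, 0.002]
ft_force: [0.8, -0.3, -0.0]
grip_width: 0.005
```

>>> arm_command(motion=[[[0,0,0],[0,0,0],1],[[0,0,0],[0,0,0],1],[[0,0,0],[0,0,0],1]])

```text
time: 2.75
position: [0.5554, 0.1445, 0.2363]
tool_rot: [3.112, 0.422, -0.001]
ft_force: [0.5, 0.1, -0.1]
grip_width: 0.007
```

```bash
cat > look.py <<'E'
from h import *
import sys
tag=sys.argv[1]
st=ctrl.get_state();im,d=optics.get_image('wrist');T=T_wc('wrist',st);P=cloud('wrist',d,T)
cv2.imwrite(f'pics/w{tag}.png',im);np.savez(f'w{tag}.npz',d=d,T=T)
print(st['time'],st['position'],st['tool_rot'],st['ft_force'],st['grip_width'])
hsv=cv2.cvtColor(im,cv2.COLOR_BGR2HSV);z=P[...,2]
red=((hsv[...,0]<6)|(hsv[...,0]>174))&(hsv[...,1]>180)&(z>.07)&(z<.13)
org=(hsv[...,0]>=6)&(hsv[...,0]<20)&(hsv[...,1]>150)&(z>.10)&(z<.17)
for nm,m in [('red',red),('org',org)]:
    k,l,s,c=cv2.connectedComponentsWithStats(m.astype(np.uint8))
    for i in range(1,k):
        if s[i,4]>=40:
            q=P[l==i]; print(nm,s[i,4],c[i].round(1),s[i,:4],np.median(q,0).round(4))
            p=np.median(q,0); Rt=R.from_rotvec(st['tool_rot']).as_matrix()
            print('   in tool mm',((p-st['position'])@Rt*1000).round(1))
E
python3 look.py 1
```

```text
2.75 [0.55543303 0.14451389 0.23629566] [ 3.11218946e+00  4.22455192e-01 -7.78951962e-04] [ 0.53972456  0.06057678 -0.06920016] 0.006568436446563591
red 638 [230.    8.1] [209   0  42  21] [0.7075 0.2071 0.102 ]
   in tool mm [163.4 -19.9 134.2]
red 1003 [373.1 175. ] [355 158  37  35] [0.5986 0.0244 0.1023]
   in tool mm [  9.6 127.2 134.1]
red 947 [227.2 179.4] [210 162  35  35] [0.553  0.1713 0.1021]
   in tool mm [  4.9 -26.6 134.2]
red 824 [ 94.7 234. ] [ 78 219  35  29] [0.4523 0.2994 0.1017]
   in tool mm [ -58.1 -176.9  134.5]
```

View pics/w1.png

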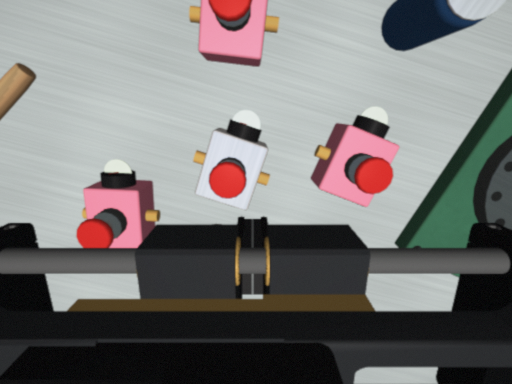

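The wrist picture shows the aluminium valve's red head at (227,179), with pink valves around it. I'll move over it and descend partway.

>>> arm_command(motion=[[[2,-12,0],[0,0,0],1],[[2,-12,0],[0,0,0],1],[[0,0,30],[0,0,0],1],[[0,0,30],[0,0,0],1],[[0,0,25],[0,0,0],1],[[0,0,0],[0,0,0],1],[[0,0,0],[0,0,0],1]])

```text
time: 3.38
position: [0.5519, 0.1697, 0.1509]
tool_rot: [-3.113, -0.423, 0.004]
ft_force: [1.0, -0.3, 0.6]
grip_width: 0.001
```

```bash
python3 look.py 2; python3 - <<'E'
from h import *
im,d=optics.get_image('side');cv2.imwrite('pics/s2.png',cv2.resize(im[110:210,170:310],None,fx=5,fy=5,interpolation=2))
E
```

```text
3.3833 [0.55188109 0.16966595 0.1509261 ] [-3.11284305 -0.42280351  0.00379526] [ 1.01194756 -0.33057631  0.56831341] 0.0009484335223889982
red 2028 [452.3 203.3] [425 180  55  48] [0.5991 0.026  0.1022]
   in tool mm [  7.3 151.   48.6]
red 1400 [249.1 204.6] [225 186  50  39] [0.557  0.1745 0.102 ]
   in tool mm [ 6.3 -3.2 48.9]
red 1138 [ 69.7 286.2] [ 46 274  48  30] [0.4489 0.298  0.1019]
   in tool mm [ -64.9 -151.2   49.2]
```

View pics/w2.png

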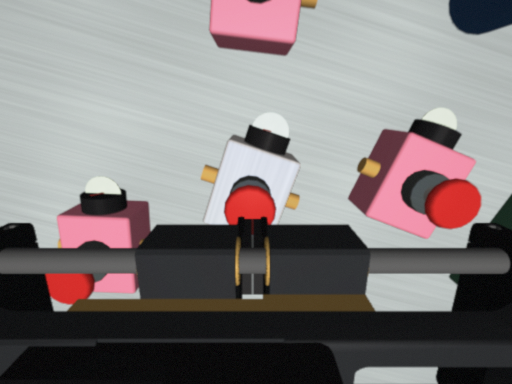

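View pics/s2.png

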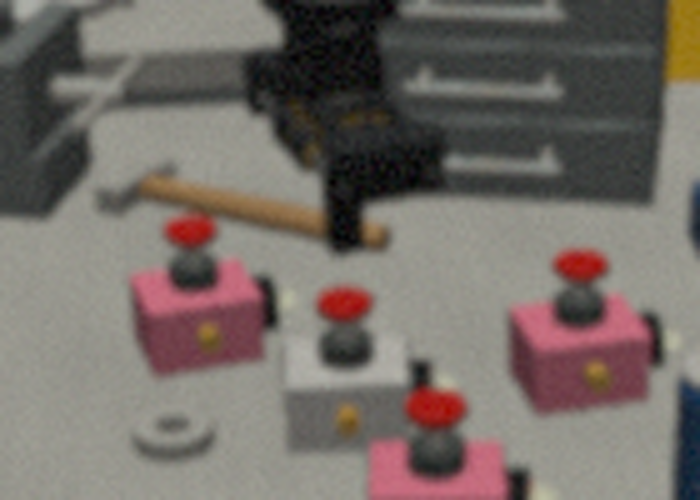

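>>> arm_command(motion=[[[1,-2,20],[0,0,0],1],[[0,0,11],[0,0,0],1],[[0,0,3],[0,0,0],1],[[0,0,3],[0,0,0],1],[[0,0,0],[0,0,0],1]])

```text
time: 3.9
position: [0.5531, 0.1717, 0.1152]
tool_rot: [3.113, 0.422, -0.0]
ft_force: [-2.7, -0.7, 4.0]
grip_width: -0.001
```

>>> arm_command(motion=[[[0,0,2],[0,0,0],1],[[0,0,2],[0,0,0],1],[[0,0,1],[0,0,0],1],[[0,0,0],[0,0,0],1]])

```text
time: 4.23
position: [0.5536, 0.1717, 0.111]
tool_rot: [3.113, 0.422, 0.001]
ft_force: [-2.1, -1.3, 6.0]
grip_width: 0.006
```

>>> arm_command(motion=[[[0,0,2],[0,0,0],1],[[0,0,2],[0,0,0],1],[[0,0,0],[0,0,0],1],[[0,0,0],[0,0,0],1]])

```text
time: 4.57
position: [0.5536, 0.1718, 0.1074]
tool_rot: [3.112, 0.422, 0.002]
ft_force: [-4.3, -1.1, 9.4]
grip_width: 0.001
```

>>> arm_command(motion=[[[0,0,1],[0,0,0],1],[[0,0,1],[0,0,0],1],[[0,0,0],[0,0,0],1]])

```text
time: 4.82
position: [0.5537, 0.1718, 0.107]
tool_rot: [3.112, 0.422, 0.002]
ft_force: [-7.2, -2.9, 17.7]
grip_width: 0.008
```

The TCP has stalled at 0.107 and the force jumped to 18 N, so the plunger is on its stop. I'll hold briefly and check.

>>> arm_command(motion=[[[0,0,0.5],[0,0,0],1],[[0,0,0],[0,0,0],1],[[0,0,0],[0,0,0],1],[[0,0,0],[0,0,0],1],[[0,0,0],[0,0,0],1],[[0,0,0],[0,0,0],1]])

```text
time: 5.32
position: [0.5537, 0.1719, 0.107]
tool_rot: [3.111, 0.422, 0.002]
ft_force: [-8.5, -3.5, 20.0]
grip_width: 0.007
```

```bash
python3 look.py 3; python3 - <<'E'
from h import *
im,d=optics.get_image('side');cv2.imwrite('pics/s3.png',cv2.resize(im[110:210,170:310],None,fx=5,fy=5,interpolation=2))
E
```

```text
5.3167 [0.55372168 0.17188326 0.10696713] [3.11138901e+00 4.22179816e-01 2.24928285e-03] [-8.45198067 -3.51660576 20.04287074] 0.007242323408161189
red 800 [493.8 214.8] [468 201  44  38] [0.6061 0.036  0.1009]
   in tool mm [ 14.2 144.9   6.3]
red 738 [251.3 214.1] [224 203  56  22] [0.5651 0.1762 0.0914]
   in tool mm [12.1 -1.2 15.6]
```

View pics/s3.png

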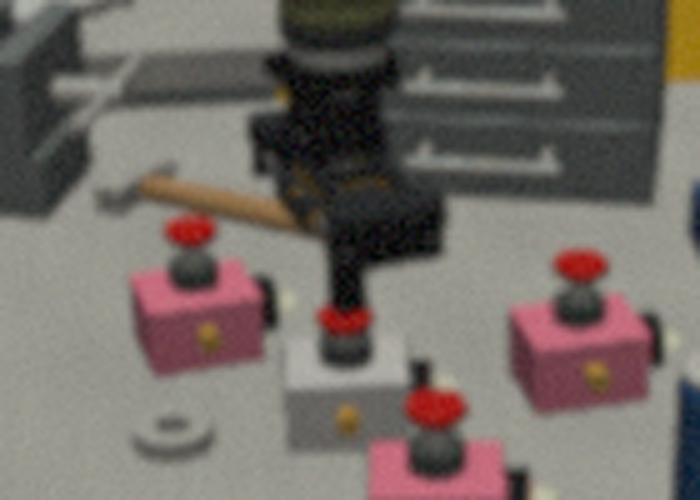

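The side crop shows the head sitting on its collar at (345,320), 10 mm lower than before, so the plunger is fully down. Now I'll release it and travel to the knob.

>>> arm_command(motion=[[[0,0,-5],[0,0,0],1],[[0,0,-15],[0,0,0],1],[[0,0,-35],[0,0,0],1],[[0,0,-35],[0,0,0],1],[[0,0,-30],[0,0,0],1],[[0,0,0],[0,0,0],1]])

```text
time: 5.92
position: [0.557, 0.1735, 0.2307]
tool_rot: [-3.112, -0.422, -0.02]
ft_force: [0.9, 0.2, 0.3]
grip_width: 0.005
```

```bash
python3 look.py 4; python3 - <<'E'
from h import *
im,d=optics.get_image('side');cv2.imwrite('pics/s4.png',cv2.resize(im[110:210,170:310],None,fx=5,fy=5,interpolation=2))
E
```

```text
5.9167 [0.55697785 0.17350093 0.23072561] [-3.11193602 -0.42236505 -0.02018495] [0.85878199 0.15392361 0.28289568] 0.0046581533982834105
red 1167 [259.4  14. ] [239   0  42  33] [0.7125 0.2095 0.1022]
   in tool mm [157.8   6.7 130.6]
red 1016 [399.2 186.2] [381 169  38  35] [0.5985 0.0258 0.1023]
   in tool mm [ -1.  153.3 128.6]
red 957 [252.2 190.7] [235 174  35  35] [0.553  0.1724 0.1021]
   in tool mm [-5.800e+00 -1.000e-01  1.286e+02]
red 482 [117.  240.1] [100 230  36  18] [0.4583 0.3013 0.1016]
   in tool mm [ -62.7 -149.6  128.2]
```

View pics/s4.png

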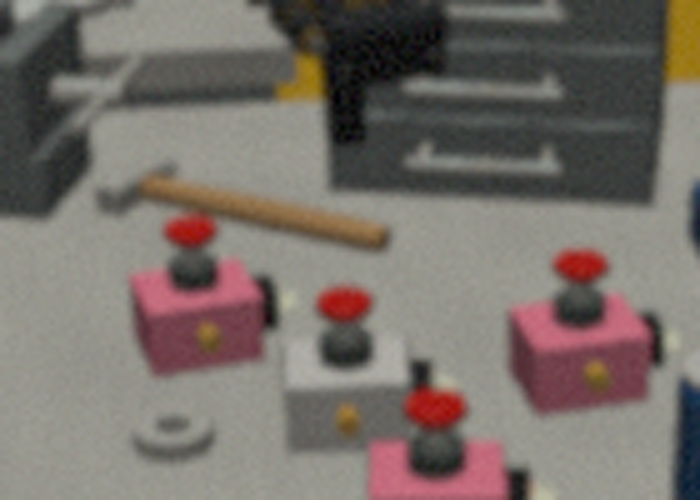

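The head is back up at 0.102.

>>> arm_command(motion=[[[-10,36,0],[0,0,0],0],[[-10,36,0],[0,0,0],0],[[-10,36,0],[0,0,0],0],[[-10,36,0],[0,0,0],0],[[-10,36,0],[0,0,0],0],[[-10,36,0],[0,0,0],0],[[-10,36,0],[0,0,0],0],[[-10,36,0],[0,0,0],0]])

```text
time: 6.68
position: [0.5519, -0.1292, 0.2217]
tool_rot: [-3.113, -0.422, 0.003]
ft_force: [0.3, 0.3, -0.1]
grip_width: 0.527
```

>>> arm_command(motion=[[[-10,36,0],[0,0,0],0],[[-10,36,0],[0,0,0],0],[[0,0,0],[0,0,0],0],[[0,0,0],[0,0,0],0],[[0,0,0],[0,0,0],0]])

```text
time: 7.1
position: [0.5524, -0.2012, 0.2218]
tool_rot: [-3.111, -0.422, 0.002]
ft_force: [0.3, 0.8, 0.3]
grip_width: 0.908
```

```bash
python3 look.py 5
```

```text
7.1 [ 0.55235606 -0.20117243  0.22179405] [-3.11111807e+00 -4.22419392e-01  2.18754525e-03] [0.25767677 0.84947654 0.2682785 ] 0.9076428484536714
red 1556 [33. 78.] [10 56 46 45] [0.5985 0.0188 0.1019]
   in tool mm [ 103.3 -199.4  120.2]
org 344 [273.9 191.8] [264 182  21  21] [ 0.5621 -0.2181  0.1344]
   in tool mm [ 4.9 19.1 87.3]
```

View pics/w5.png

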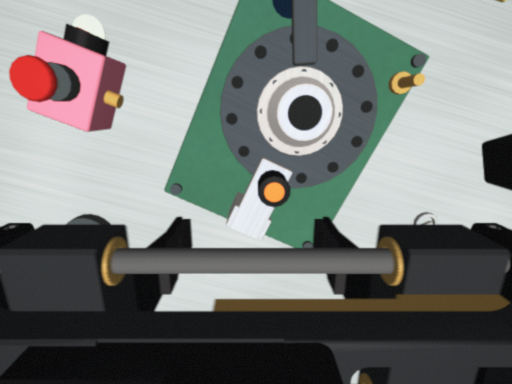

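The knob is at wrist (274,192), which is world (0.562, -0.219). Moving over it.

>>> arm_command(motion=[[[3,10,0],[0,0,0],0],[[2,9,0],[0,0,0],0],[[0,0,30],[0,0,0],0],[[0,0,28],[0,0,0],0],[[0,0,0],[0,0,0],0],[[0,0,0],[0,0,0],0],[[0,0,0],[0,0,0],0]])

```text
time: 7.73
position: [0.5637, -0.219, 0.1664]
tool_rot: [3.112, 0.423, 0.002]
ft_force: [-0.2, -0.4, 0.9]
grip_width: 1.0
```

```bash
python3 look.py 6
```

```text
7.7333 [ 0.56374585 -0.219045    0.16641962] [3.11216190e+00 4.23241341e-01 2.48339450e-03] [-0.21384753 -0.43185571  0.88389592] 1.0000926751287178
org 532 [251.1 222.7] [238 211  27  25] [ 0.5621 -0.2185  0.1344]
   in tool mm [-1.4 -1.  32.1]
```

View pics/w6.png

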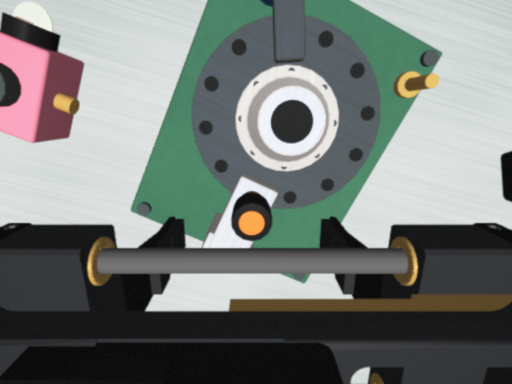

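>>> arm_command(motion=[[[-1,-1,20],[0,0,0],0],[[0,0,20],[0,0,0],0],[[0,0,13],[0,0,0],0],[[0,0,0],[0,0,0],0],[[0,0,0],[0,0,0],0.3],[[0,0,0],[0,0,0],0.5]], force=50)

```text
time: 8.28
position: [0.5625, -0.2185, 0.1136]
tool_rot: [3.112, 0.422, 0.003]
ft_force: [0.4, 0.8, 0.6]
grip_width: 0.922
```

>>> arm_command(motion=[[[0,0,0],[0,0,0],1],[[0,0,0],[0,0,0],1],[[0,0,0],[0,0,0],1],[[0,0,0],[0,0,0],1],[[0,0,0],[0,0,0],1],[[0,0,0],[0,0,0],1]])

```text
time: 8.78
position: [0.5615, -0.2183, 0.1121]
tool_rot: [3.113, 0.422, 0.0]
ft_force: [-0.2, -1.2, -0.3]
grip_width: 0.478
```

>>> arm_command(motion=[[[0,0,0],[0,0,0],1],[[0,0,0],[0,0,0],1],[[0,0,0],[0,0,0],1],[[0,0,0],[0,0,0],1],[[0,0,0],[0,0,0],1],[[0,0,0],[0,0,0],1]])

```text
time: 9.28
position: [0.5616, -0.2189, 0.1121]
tool_rot: [3.112, 0.422, 0.001]
ft_force: [2.1, -2.9, -1.4]
grip_width: 0.328
```

>>> arm_command(motion=[[[0,0,0],[0,0,0],1],[[0,0,-4],[0,0,0],1],[[0,0,-4],[0,0,0],1],[[0,0,-4],[0,0,0],1],[[0,0,-4],[0,0,0],1],[[0,0,0],[0,0,0],1],[[0,0,0],[0,0,0],1]])

```text
time: 9.87
position: [0.5616, -0.2189, 0.1266]
tool_rot: [3.113, 0.422, 0.001]
ft_force: [5.0, -5.5, -11.0]
grip_width: 0.327
```

>>> arm_command(motion=[[[0,0,-2],[0,0,0],1],[[0,0,-1],[0,0,0],1],[[0,0,0],[0,0,0],1],[[0,0,0],[0,0,0],1]])

```text
time: 10.2
position: [0.5616, -0.2189, 0.1292]
tool_rot: [3.113, 0.422, 0.001]
ft_force: [6.3, -4.4, -12.0]
grip_width: 0.33
```

>>> arm_command(motion=[[[0,0,-2],[0,0,0],1],[[0,0,-1],[0,0,0],1],[[0,0,0],[0,0,0],1],[[0,0,0],[0,0,0],1]])

```text
time: 10.53
position: [0.5615, -0.2189, 0.132]
tool_rot: [3.113, 0.422, 0.001]
ft_force: [7.8, -5.1, -12.4]
grip_width: 0.328
```

>>> arm_command(motion=[[[0,0,-1],[0,0,0],1],[[0,0,0],[0,0,0],1],[[0,0,0],[0,0,0],1]])

```text
time: 10.78
position: [0.5615, -0.2189, 0.1322]
tool_rot: [-3.113, -0.422, -0.001]
ft_force: [8.5, -5.5, -15.8]
grip_width: 0.329
```

>>> arm_command(motion=[[[0,0,-1],[0,0,0],1],[[0,0,0],[0,0,0],1],[[0,0,0],[0,0,0],1],[[0,0,0],[0,0,0],1],[[0,0,0],[0,0,0],1],[[0,0,0],[0,0,0],1]])

```text
time: 11.28
position: [0.5615, -0.2189, 0.1322]
tool_rot: [-3.113, -0.422, -0.0]
ft_force: [10.9, -5.5, -21.5]
grip_width: 0.329
```

```bash
python3 look.py 7; python3 - <<'E'
from h import *
im,d=optics.get_image('side');cv2.imwrite('pics/s7.png',cv2.resize(im[190:270,210:310],None,fx=7,fy=7,interpolation=2))
cv2.imwrite('pics/s7full.png',im)
E
```

```text
11.2833 [ 0.56150929 -0.21889922  0.1322356 ] [-3.11250650e+00 -4.22118043e-01 -4.56527662e-04] [ 10.87220523  -5.45506313 -21.48333733] 0.32934134632733586
org 63 [252.2 245.8] [243 244  20   4] [ 0.5699 -0.2161  0.1542]
   in tool mm [  8.9  -0.4 -22. ]
org 40 [251.9 274.8] [244 274  17   3] [ 0.5536 -0.2205  0.1543]
   in tool mm [ -8.   -0.6 -22.1]
```

View pics/s7.png

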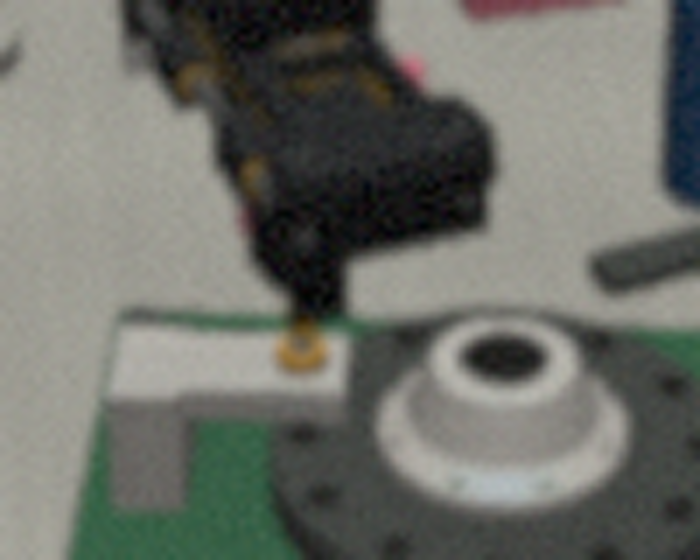

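View pics/w7.png

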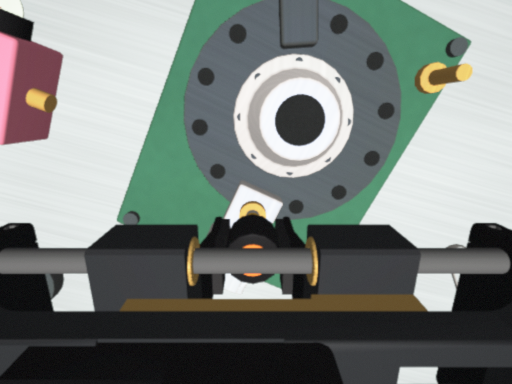

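View pics/s7full.png

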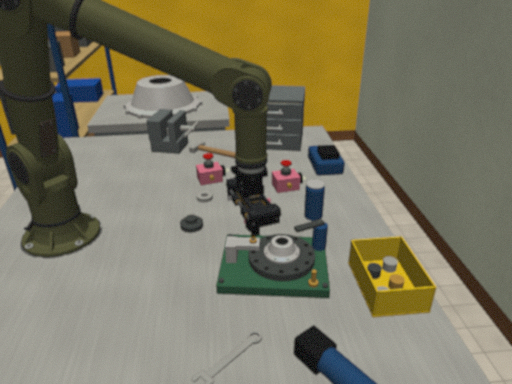

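The side crop shows the knob lifted in the jaws at (315,300), with the brass collar below it at (300,350). The orange disc has risen from 0.1344 to 0.1542 m. The TCP has stalled against the stop at -21 N, and the bystanders look untouched.

```bash
python3 -c "
from bench import ctrl
s=ctrl.get_state();print(s['position'],s['ft_force'],s['grip_width']);print(ctrl.close_job())"
```

```text
[ 0.5615067  -0.21891901  0.13222996] [ 10.19470555  -5.92324466 -21.32896066] 0.32745072992122315
the job is handed in; nothing more can be done
None
```

I vented the clamp, pulled the index pin fully up, and handed the job in at about 11.3 s with the knob still held up.

- **Bleed plunger:** I pressed the aluminium valve's plunger down with closed fingertips. It stalled on its stop, with the force going from 9 to 20 N at constant height, and the side picture showed the head seated on its collar. I held it there for about half a second and let go. The wrist camera then read the head back up at 0.102 m.
- **Index knob:** I gripped it at 50 N and pulled. The TCP rose 20.1 mm, and the orange disc went from 0.1344 to 0.1542 m, which is 19.8 mm. The last 1 mm of commanded lift gave no movement, only force rising to about 21 N against the stop. The grip opening held steady at 0.33.

**Checks that disagreed or fell short:**
- The first side-camera position of the plunger was about 8 mm off the wrist camera's, and I used the wrist value.
- There was a sideways reading of about 12 N while holding the knob.
- I did not clearly see the yellow band behind the fingers.
- I checked the loose things only by eye in the last side picture. Those in view looked unmoved, but the gripper hid part of the bench.

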